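# Rack the disc-cutter punches by thickness

### The job

Put the four steel disc-cutter punches away on the row of black pads in order of thickness: the thickest on the pad next to the disc cutter, then each thinner one in turn, the thinnest at the end by the white dish. Stand each punch upright in the middle of its own pad and let go of it.

Things in the scene. Friction and masses are not known exactly. Their poses are not given: they have to be found in the camera images.
- punch_44: the thickest of four plain steel disc-cutter punches: a solid upright steel cylinder, 44 mm in diameter, 45 mm tall, about 0.53 kg, with a chamfered top edge; all four are equally tall and differ only in thickness. Loose, standing on the bench or its thin leather sheet (z = 0) in front of the strip. Origin at the centre of its underside, z along its axis, up
- punch_34: the second thickest of four plain steel disc-cutter punches: a solid upright steel cylinder, 34 mm in diameter, 45 mm tall, about 0.32 kg, with a chamfered top edge; all four are equally tall and differ only in thickness. Loose, standing on the bench or its thin leather sheet (z = 0) in front of the strip. Origin at the centre of its underside, z along its axis, up
- punch_25: the second thinnest of four plain steel disc-cutter punches: a solid upright steel cylinder, 25 mm in diameter, 45 mm tall, about 0.17 kg, with a chamfered top edge; all four are equally tall and differ only in thickness. Loose, standing on the bench or its thin leather sheet (z = 0) in front of the strip. Origin at the centre of its underside, z along its axis, up
- punch_16: the thinnest of four plain steel disc-cutter punches: a solid upright steel cylinder, 16 mm in diameter, 45 mm tall, about 0.07 kg, with a chamfered top edge; all four are equally tall and differ only in thickness. Loose, standing on the bench or its thin leather sheet (z = 0) in front of the strip. Origin at the centre of its underside, z along its axis, up
- pad_1: pad 1 of four alike black round rubber pads, 52 mm in diameter, 4 mm thick, fixed 78 mm apart in a straight row (order 1, 2, 3, 4) on a pale wooden strip 310 x 62 x 8 mm, fixed on the bench. Origin at the centre of the pad's underside, z up: the top where a punch stands is 4 mm above it, 12 mm above the bench; y runs along the row from pad 1 to pad 4
- pad_2: pad 2 of four alike black round rubber pads, 52 mm in diameter, 4 mm thick, fixed 78 mm apart in a straight row (order 1, 2, 3, 4) on a pale wooden strip 310 x 62 x 8 mm, fixed on the bench. Origin at the centre of the pad's underside, z up: the top where a punch stands is 4 mm above it, 12 mm above the bench; y runs along the row from pad 1 to pad 4
- pad_3: pad 3 of four alike black round rubber pads, 52 mm in diameter, 4 mm thick, fixed 78 mm apart in a straight row (order 1, 2, 3, 4) on a pale wooden strip 310 x 62 x 8 mm, fixed on the bench. Origin at the centre of the pad's underside, z up: the top where a punch stands is 4 mm above it, 12 mm above the bench; y runs along the row from pad 1 to pad 4
- pad_4: pad 4 of four alike black round rubber pads, 52 mm in diameter, 4 mm thick, fixed 78 mm apart in a straight row (order 1, 2, 3, 4) on a pale wooden strip 310 x 62 x 8 mm, fixed on the bench. Origin at the centre of the pad's underside, z up: the top where a punch stands is 4 mm above it, 12 mm above the bench; y runs along the row from pad 1 to pad 4
- cutter: disc cutter: fixed steel block of two plates, 90 x 56 x 32 mm, with round holes in its top and two brass pins rising to 38 mm. It stands on the bench beyond one end of the row, pad 1's or pad 4's, 95 to 125 mm from that pad's centre; a white ceramic dish, 72 mm across, 36 mm tall, stands likewise beyond the other end. Origin at the centre of its underside, z up
There are look-alikes about, which are no part of the job. What is shaped like the cutter but blue, orange or turquoise is not meant.

How it is judged:
By the outcome, as a careful person would: the job done as asked, in the order asked, and still so for the second after the job is handed in, with the robot touching nothing.
It also fails if it takes over 83 s, if anything falls off the work surface, if the arm or the gripper's body presses on something with over 40 N, if the wrist force passes 120 N, or if a joint passes its speed limit or range.

### The arm

A 6-joint arm with a two-finger parallel gripper is mounted at the origin on the work surface. World frame = base frame: x ahead of the robot, y to its left, z up, the work surface at z = 0. Lengths are in m, angles in rad, forces in N, time in s.
With the tool pointing down it reaches from about 0.325 to 0.775 m from the base axis. Payload 5.5 kg.
Tool frame: the origin (TCP) lies at the very end of the fingers, on their centre line; the grasp point (between the pads) lies 19 mm behind it; z points along the fingers, y is the line along which they close (so a half turn about z gives the same grasp; the last joint's range is limited). The gripper opens to 88 mm and grips with 3 to 60 N. Pads are 20 mm wide; open, the fingers measure 115 mm over their backs; the gripper's body (75 mm by 178 mm) begins 61 mm behind the grasp point.
Start: joints at [1.18, 0.091, 1.231, -0, 1.82, -0.057], TCP at [0.197, 0.567, 0.223] pointing down, gripper open.
Joint ranges: [-2.87, 2.87], [-0.86, 2.18], [0.17, 2.46], [-1.51, 4.65], [0.06, 2.69], [-2.65, 2.65]. Speed limits (rad/s): [2.57, 2.57, 3.01, 3.14, 3.14, 3.14].

### API

Orientations are given as [roll, pitch, yaw] about the fixed x, y, z axes, in that order (R = Rz(yaw) Ry(pitch) Rx(roll)).
In Python, from station import telemetry, vision, bot, models gives the robot as it stands.
- The arm moves only by the tool drive_tool, never from a script. Its argument "motion" is a list of rows, each an object with "linear": the shift along the tool's x, y, z in m, a list of three; "angular": the turn, a rotation vector about the tool's x, y, z in rad, a list of three. A call has exactly 10 rows; each row shifts and turns the commanded pose from where the row before left it, along the tool's axes as they then stand; what a row does not reach is not made up. A row lasts 1/10 s, in which the tool goes at most 50 mm and 8.59 degrees, less where a joint would pass 70% of its speed; a pose out of reach is approached as far as the arm can. A call with a gripper value outside its range is refused whole. "hand" is the gripper's target within -1 to 1 (fully open at 1, half-way at 0, shut at -1), set as the call begins (left out, the last holds). The fingers move at their own pace and stop on an object; "newtons" is the grip in N (left out, the last holds). Time passes only in rows, so rows that do not move let the fingers close, or fill a call up. It gives the time, the measured TCP pose, the force, the opening and the grip force at its end, in the units of the state.
- telemetry.sense(): the state, without advancing time (a new reading comes with each control period).
- vision.grab_frame(name): name is "side" or "top" or "wrist"; returns (picture, depth): 400x640x3 uint8, blue, green, red; 400x640 float32, m along the optical axis (not along the pixel's ray), 0 where there is no reading.
- vision.get_calibration(name): a dict with "mtx" (3x3 intrinsics, pixels), "world_to_cam" (4x4, takes a point from world to camera coordinates). Camera axes: x right, y up, looking along -z (the intrinsics and any distortion apply to the point x, -y, -z); pixel columns grow to the right and rows downward; lengths in m; the calibration is good to about 2 mm. The wrist camera is an equidistant fisheye: a pixel r from the principal point sees the ray r / f radians off the axis. A picture is of the moment at which its call begins: read the wrist's pose just before it. get_calibration takes no time and is no camera call; for the wrist camera it gives the pose at the moment of the call.
- bot.sign_off(): hands the job in; it is judged then, once.
Trained networks look in the newest picture that a camera, given by its name, has taken for a name from the list of things; names that differ only in an ending like _2 or _b are one class to them, and where a whole thing is asked for, a point or a joint stands for the part that bears it (a point fixed in the world has none). Each returns a list of dicts, best first, with "confidence" (0 to 1); they miss things now and then, are a little off and sometimes report something else, mostly with a low value. They report only what shows in the picture. A call takes as long as a camera call. They do not tell look-alikes from the thing itself.
- models.look_for(camera, label): "box" ([left, top, right, bottom] as shares, 0 to 1, of the picture: columns of its width, rows of its height, round what is visible of it).
- models.masks_of(camera, label): "mask" (400x640 bool, what is visible of it) and "box" ([left, top, right, bottom] as shares, 0 to 1, of the picture: columns of its width, rows of its height, round what is visible of it).
The state is a dict: "time_s": time; "q": joint angles; "joint_velocities": joint speeds; "joint_torque": joint torques, N m; "eef_pos": TCP position; "ee_rot": TCP orientation; "wrist_force": force on the tool from outside, world axes, zero at the start; "wrist_torque": the same for the moment, N m; "opening": opening from 0.0 (shut) to 1.0 (fully open); "grasp_force": force on a finger pad.
Only numpy, scipy, OpenCV 4.12 (cv2) and the standard library are available. Lean on these libraries where they do the work, as an engineer would, in place of code of your own. Each camera call takes 0.05 s, during which the arm holds its last target. There are 200 camera calls.

## Working session

There is one attempt and no reset: what is moved stays moved. The work goes in short steps, Python scripts to look and compute and a tool call to move; the robot and the scene stay as the last step left them, time stands still between calls to the robot, and variables do not carry over. Pictures are saved under pics/ and viewed, at most 14 in all, crops included, and the job is handed in when it is done.

Besides the shell and the picture viewer there is one more tool, called after "Emit:" as a command line: name --argument value ..., lists and objects as JSON in quotes. drive_tool: Moves the arm, as the interface text tells. Its arguments: {"type":"object","properties":{"motion":{"type":"array"},"hand":{"type":"number"},"newtons":{"type":"number"}},"required":["motion"]}

```bash
mkdir -p pics; ls; python3 - <<'E'
from station import telemetry, vision
import cv2
s=telemetry.sense(); print(s)
for n in("top","side"):
    p,d=vision.grab_frame(n); cv2.imwrite(f"pics/{n}0.png",p)
    c=vision.get_calibration(n); print(c)
E
```

```text
pics
{'time_s': 0.0, 'q': array([ 1.18029515e+00,  9.18420827e-02,  1.23187029e+00, -2.53457247e-05,
        1.81982058e+00, -5.67020646e-02]), 'joint_velocities': array([ 7.24415723e-04, -6.65274868e-05, -3.08946438e-04,  2.07937557e-04,
       -1.35557243e-03, -1.99375745e-03]), 'joint_torque': array([ 1.43166246e-03, -4.46458089e+01, -4.06442821e+01,  6.98283431e-02,
        2.94060772e-02, -1.06519440e-04]), 'eef_pos': array([0.19647607, 0.5665976 , 0.22152575]), 'ee_rot': array([-3.13965408e+00, -8.54232772e-05,  2.80778724e+00]), 'wrist_force': array([ 0.26690689, -0.36698943, -0.07211127]), 'wrist_torque': array([ 8.72657922e-05, -2.29719600e-03,  5.34244936e-03]), 'grasp_force': 0.0, 'opening': 0.999264593285519}
{'mtx': array([[419.04170595,   0.        , 316.05344536],
       [  0.        , 419.04170595, 197.25545846],
       [  0.        ,   0.        ,   1.        ]]), 'world_to_cam': array([[-0.00630637, -0.99995242,  0.0074419 ,  0.13600837],
       [ 0.99186114, -0.00530859,  0.12721357, -0.53697899],
       [-0.12716801,  0.00818358,  0.99184743, -1.22789997],
       [ 0.        ,  0.        ,  0.        ,  1.        ]])}
{'mtx': array([[459.90747645,   0.        , 314.61128776],
       [  0.        , 459.90747645, 192.32942017],
       [  0.        ,   0.        ,   1.        ]]), 'world_to_cam': array([[ 0.88569005, -0.46424716, -0.00526424, -0.43624094],
       [ 0.33749159,  0.63599671,  0.69397955, -0.30562579],
       [-0.31882999, -0.61642741,  0.71997547, -1.0535359 ],
       [ 0.        ,  0.        ,  0.        ,  1.        ]])}
```

View pics/top0.png

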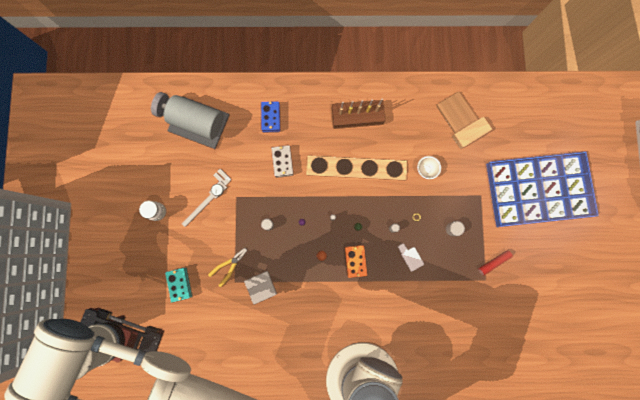

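View pics/side0.png

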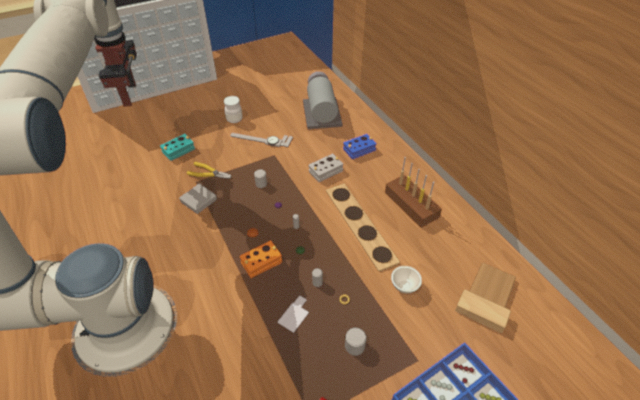

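The top view shows the steel cutter at (282,161), the pads at (319,166), (344,167), (369,168) and (394,169), and the dish at (428,167). The punches look to be at (267,224), (333,217), (395,228) and (457,229). The blue, orange and turquoise blocks and the white jar are look-alikes. The cutter is at the left end of the row, so that pad takes the thickest punch.

```bash
cat > h.py <<'E'
import numpy as np, cv2
from station import telemetry, vision, models
def world(n,u,v,z=None,d=None,c=None):
    c=c or vision.get_calibration(n); K=c["mtx"]; W=np.linalg.inv(c["world_to_cam"])
    u=np.asarray(u,float);v=np.asarray(v,float)
    x=(u-K[0,2])/K[0,0]; y=(v-K[1,2])/K[1,1]
    if n=="wrist":
        r=np.hypot(x,y); s=np.where(r>1e-9,np.sin(r)/np.maximum(r,1e-9),1.)
        ray=np.stack([x*s,-y*s,-np.cos(r)],-1)
    else: ray=np.stack([x,-y,-np.ones_like(x)],-1)
    if d is not None: return (ray/-ray[...,2:]*np.asarray(d)[...,None])@W[:3,:3].T+W[:3,3]
    R=ray@W[:3,:3].T; return W[:3,3]+R*((z-W[2,3])/R[...,2])[...,None]
E
python3 - <<'E'
from h import *
p,d=vision.grab_frame("top")
vv,uu=np.mgrid[:400,:640]; P=world("top",uu,vv,d=d)
for u,v in[(267,224),(333,217),(395,228),(457,229),(150,210)]:
    s=np.s_[v-14:v+15,u-14:u+15]; Q=P[s]; m=(abs(Q[...,2]-.045)<.012)&(d[s]>0)
    q=Q[m]; print((u,v),m.sum(),q.mean(0).round(4) if len(q) else '',np.ptp(q[:,:2],axis=0).round(3), np.median(q[:,2]).round(4))
for lab in("punch_44","punch_16","pad_1","cutter"):
    for r in models.masks_of("top",lab):
        v,u=np.nonzero(r["mask"]); z={"p":.0}.get("x",.045 if lab[1]=="u" else .012 if lab[0]=="p" else .032)
        w=world("top",u.mean(),v.mean(),z=z); print(lab,round(r["confidence"],2),u.mean().round(1),v.mean().round(1),len(u),w.round(4))
cv2.imwrite("pics/crop.png",cv2.resize(p[140:250,240:480],None,fx=3.3,fy=3.3,interpolation=cv2.INTER_CUBIC))
E
```

```text
(267, 224) 101 [0.4572 0.2788 0.0438] [0.03 0.03] 0.0435
(333, 217) 21 [0.4771 0.083  0.0435] [0.012 0.012] 0.043
(395, 228) 55 [ 0.4449 -0.1012  0.0435] [0.021 0.023] 0.044
(457, 229) 181 [ 0.4414 -0.2844  0.0433] [0.042 0.042] 0.0435
(150, 210) 89 [0.495  0.602  0.0448] [0.056 0.043] 0.0452
punch_44 0.52 455.3 228.4 225 [ 0.4412 -0.279   0.045 ]
punch_16 0.52 455.3 228.4 225 [ 0.4412 -0.279   0.045 ]
pad_1 0.76 344.3 166.3 201 [0.6365 0.0447 0.012 ]
pad_1 0.75 319.7 165.3 210 [0.6401 0.1208 0.012 ]
pad_1 0.61 394.3 169.0 226 [ 0.6274 -0.11    0.012 ]
pad_1 0.49 369.5 167.7 205 [ 0.6317 -0.0333  0.012 ]
cutter 0.97 271.0 116.9 583 [0.7847 0.2691 0.045 ]
cutter 0.93 178.7 284.4 686 [0.2836 0.5328 0.045 ]
cutter 0.77 282.6 161.7 517 [0.6448 0.2332 0.045 ]
cutter 0.68 355.9 261.5 587 [0.3461 0.0175 0.045 ]
```

View pics/crop.png

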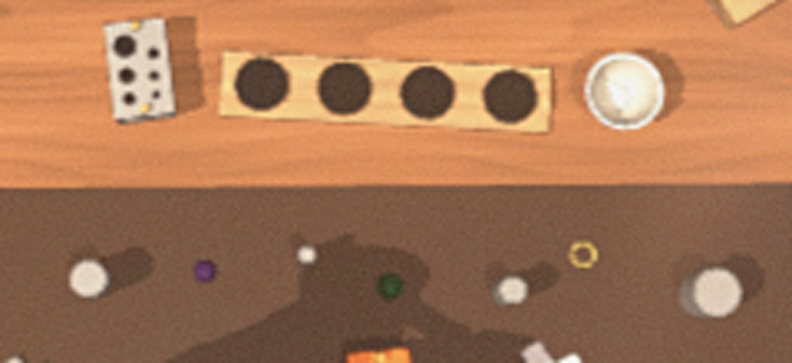

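The measured top-face widths of about 42, 30, 22 and 12 mm (chamfered) fit 44, 34, 25 and 16 mm at u = 457, 267, 395 and 333. The steel cutter at (282,161) is silver, not blue, orange or turquoise, and stands next to the pad at (319,166). I'll turn the tool first, so the fingers close along world x.

Emit:
drive_tool --motion '[{"linear":[0,0,0],"angular":[0,0,0.138]},{"linear":[0,0,0],"angular":[0,0,0.138]},{"linear":[0,0,0],"angular":[0,0,0.138]},{"linear":[0,0,0],"angular":[0,0,0.138]},{"linear":[0,0,0],"angular":[0,0,0.138]},{"linear":[0,0,0],"angular":[0,0,0.138]},{"linear":[0,0,0],"angular":[0,0,0.138]},{"linear":[0,0,0],"angular":[0,0,0.138]},{"linear":[0,0,0],"angular":[0,0,0.133]},{"linear":[0,0,0],"angular":[0,0,0]}]' --hand 1

```text
time_s: 1.35
eef_pos: [0.1966, 0.5669, 0.2226]
ee_rot: [-3.142, 0.0, 1.57]
wrist_force: [0.4, 0.3, -0.7]
opening: 1.0
grasp_force: 0.0
```

Emit:
drive_tool --motion '[{"linear":[-0.039,0.03,0]},{"linear":[-0.039,0.03,0]},{"linear":[-0.039,0.03,0]},{"linear":[-0.039,0.03,0]},{"linear":[-0.039,0.03,0]},{"linear":[-0.039,0.03,0]},{"linear":[-0.039,0.03,0]},{"linear":[-0.039,0.03,0]},{"linear":[-0.039,0.03,0]},{"linear":[-0.039,0.03,0]}]'

```text
invalid input
```

```bash
python3 - <<'E'
from h import *
print(telemetry.sense()["eef_pos"]); c=vision.get_calibration("wrist"); print(c)
p,d=vision.grab_frame("wrist"); cv2.imwrite("pics/w1.png",p)
E
```

```text
[0.19658503 0.56687455 0.22257731]
{'mtx': array([[309.70691629,   0.        , 323.03530219],
       [  0.        , 309.70691629, 196.7883846 ],
       [  0.        ,   0.        ,   1.        ]]), 'world_to_cam': array([[ 9.99997868e-01, -2.05497189e-03, -2.01208885e-04,
        -1.95447506e-01],
       [ 1.91256157e-03,  9.58583752e-01, -2.84804377e-01,
        -5.09080655e-01],
       [ 7.78140557e-04,  2.84803385e-01,  9.58585638e-01,
        -5.52069899e-01],
       [ 0.00000000e+00,  0.00000000e+00,  0.00000000e+00,
         1.00000000e+00]])}
```

View pics/w1.png

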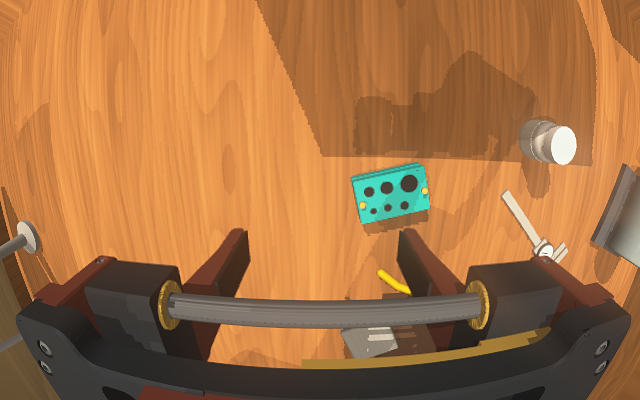

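The wrist picture shows the turquoise block at (390,195) and the jar at (550,145), with image up being +y. The move was refused because every row needs "angular". I'll send it again with that filled in.

Emit:
drive_tool --motion '[{"linear":[-0.039,0.03,0],"angular":[0,0,0]},{"linear":[-0.039,0.03,0],"angular":[0,0,0]},{"linear":[-0.039,0.03,0],"angular":[0,0,0]},{"linear":[-0.039,0.03,0],"angular":[0,0,0]},{"linear":[-0.039,0.03,0],"angular":[0,0,0]},{"linear":[-0.039,0.03,0],"angular":[0,0,0]},{"linear":[-0.039,0.03,0],"angular":[0,0,0]},{"linear":[-0.039,0.03,0],"angular":[0,0,0]},{"linear":[-0.039,0.03,0],"angular":[0,0,0]},{"linear":[-0.039,0.03,0],"angular":[0,0,0]}]'

```text
time_s: 2.4
eef_pos: [0.4975, 0.1751, 0.2229]
ee_rot: [3.141, -0.0, 1.575]
wrist_force: [0.7, 1.3, 1.1]
opening: 1.001
grasp_force: 0.0
```

Emit:
drive_tool --motion '[{"linear":[-0.047,-0.005,0.008],"angular":[0,0,0]},{"linear":[-0.047,-0.005,0.008],"angular":[0,0,0]},{"linear":[-0.047,-0.005,0.008],"angular":[0,0,0]},{"linear":[-0.047,-0.005,0.008],"angular":[0,0,0]},{"linear":[-0.047,-0.005,0.008],"angular":[0,0,0]},{"linear":[-0.047,-0.005,0.008],"angular":[0,0,0]},{"linear":[-0.047,-0.005,0.008],"angular":[0,0,0]},{"linear":[-0.047,-0.005,0.008],"angular":[0,0,0]},{"linear":[-0.047,-0.005,0.008],"angular":[0,0,0]},{"linear":[0,0,0.018],"angular":[0,0,0]}]'

```text
time_s: 3.4
eef_pos: [0.4507, -0.2514, 0.1334]
ee_rot: [3.14, 0.003, 1.569]
wrist_force: [0.2, 1.1, -0.5]
opening: 1.001
grasp_force: 0.0
```

```bash
cat >> h.py <<'E'
def near(x,y,name=None,zt=.045):
    c=vision.get_calibration("wrist"); print("tcp",telemetry.sense()["eef_pos"].round(4)); p,d=vision.grab_frame("wrist")
    vv,uu=np.mgrid[:400,:640]; P=world("wrist",uu,vv,d=d,c=c)
    m=(d>0)&(abs(P[...,2]-zt)<.006)&(np.hypot(P[...,0]-x,P[...,1]-y)<.045)
    n,l,s,ce=cv2.connectedComponentsWithStats(m.astype(np.uint8))
    if n>1:
        k=1+s[1:,4].argmax(); q=P[l==k]; cc,r=cv2.minEnclosingCircle(q[:,:2].astype(np.float32)); print("top", q.mean(0).round(4),"circle",np.round(cc,4),"d",round(2*r,4),s[k,4],ce[k].round(0))
    if name: cv2.imwrite(f"pics/{name}.png",p)
    return p,d,P
E
python3 - <<'E'
from h import *
near(.4414,-.2844,"w2")
E
```

```text
tcp [ 0.4507 -0.2514  0.1334]
top [ 0.4409 -0.2845  0.0441] circle [ 0.4409 -0.2867] d 0.045 1723 [312. 236.]
```

View pics/w2.png

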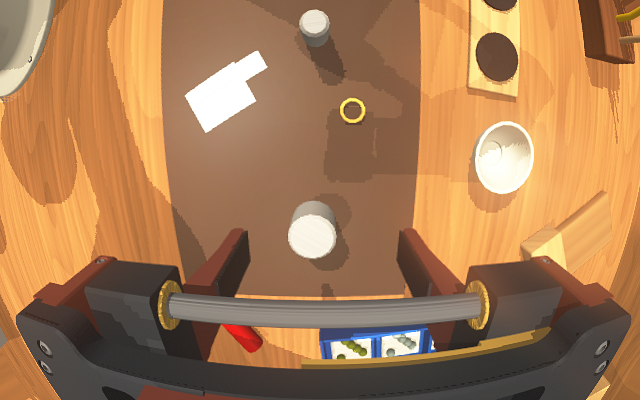

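The punch with the 45 mm measured diameter is at (312,236) in the wrist picture, between the fingers. I'll centre on it and go lower.

Emit:
drive_tool --motion '[{"linear":[-0.017,-0.005,0],"angular":[0,0,0]},{"linear":[-0.016,-0.005,0],"angular":[0,0,0]},{"linear":[0,0,0.03],"angular":[0,0,0]},{"linear":[0,0,0.03],"angular":[0,0,0]},{"linear":[0,0,0],"angular":[0,0,0]},{"linear":[0,0,0],"angular":[0,0,0]},{"linear":[0,0,0],"angular":[0,0,0]},{"linear":[0,0,0],"angular":[0,0,0]},{"linear":[0,0,0],"angular":[0,0,0]},{"linear":[0,0,0],"angular":[0,0,0]}]'

```text
time_s: 4.45
eef_pos: [0.4419, -0.2793, 0.0735]
ee_rot: [3.141, 0.001, 1.571]
wrist_force: [-0.1, -0.6, -0.3]
opening: 0.999
grasp_force: 0.0
```

```bash
python3 - <<'E'
from h import *
near(.441,-.2845)
E
```

```text
tcp [ 0.4419 -0.2793  0.0735]
top [ 0.4407 -0.2845  0.0441] circle [ 0.4405 -0.2866] d 0.0449 2949 [321. 234.]
```

Emit:
drive_tool --motion '[{"linear":[-0.0055,-0.001,0],"angular":[0,0,0]},{"linear":[0,0,0.015],"angular":[0,0,0]},{"linear":[0,0,0.015],"angular":[0,0,0]},{"linear":[0,0,0.015],"angular":[0,0,0]},{"linear":[0,0,0.012],"angular":[0,0,0]},{"linear":[0,0,0.008],"angular":[0,0,0]},{"linear":[0,0,0],"angular":[0,0,0]},{"linear":[0,0,0],"angular":[0,0,0]},{"linear":[0,0,0],"angular":[0,0,0]},{"linear":[0,0,0],"angular":[0,0,0]}]'

```text
time_s: 5.5
eef_pos: [0.4411, -0.285, 0.0086]
ee_rot: [3.14, 0.001, 1.571]
wrist_force: [0.2, 0.3, -0.4]
opening: 0.999
grasp_force: 0.0
```

Emit:
drive_tool --motion '[{"linear":[0,0,0],"angular":[0,0,0]},{"linear":[0,0,0],"angular":[0,0,0]},{"linear":[0,0,0],"angular":[0,0,0]},{"linear":[0,0,0],"angular":[0,0,0]},{"linear":[0,0,0],"angular":[0,0,0]},{"linear":[0,0,0],"angular":[0,0,0]},{"linear":[0,0,0],"angular":[0,0,0]},{"linear":[0,0,0],"angular":[0,0,0]},{"linear":[0,0,0],"angular":[0,0,0]},{"linear":[0,0,0],"angular":[0,0,0]}]' --hand -1 --newtons 30

```text
time_s: 6.5
eef_pos: [0.4407, -0.2846, 0.0076]
ee_rot: [3.141, -0.0, 1.571]
wrist_force: [1.8, 1.1, -0.2]
opening: 0.492
grasp_force: 30.0
```

Emit:
drive_tool --motion '[{"linear":[0,0,-0.037],"angular":[0,0,0]},{"linear":[0,0,-0.037],"angular":[0,0,0]},{"linear":[0,0,-0.037],"angular":[0,0,0]},{"linear":[0.041,0.028,0],"angular":[0,0,0]},{"linear":[0.041,0.028,0],"angular":[0,0,0]},{"linear":[0.041,0.028,0],"angular":[0,0,0]},{"linear":[0.041,0.028,0],"angular":[0,0,0]},{"linear":[0.041,0.028,0],"angular":[0,0,0]},{"linear":[0.041,0.028,0],"angular":[0,0,0]},{"linear":[0.041,0.028,0],"angular":[0,0,0]}]'

```text
time_s: 7.5
eef_pos: [0.6366, 0.0042, 0.1169]
ee_rot: [-3.139, 0.0, 1.571]
wrist_force: [0.7, -0.6, -4.5]
opening: 0.493
grasp_force: 30.0
```

Emit:
drive_tool --motion '[{"linear":[0.015,0,0],"angular":[0,0,0]},{"linear":[0,0,0],"angular":[0,0,0]},{"linear":[0,0,0],"angular":[0,0,0]},{"linear":[0,0,0],"angular":[0,0,0]},{"linear":[0,0,0],"angular":[0,0,0]},{"linear":[0,0,0],"angular":[0,0,0]},{"linear":[0,0,0],"angular":[0,0,0]},{"linear":[0,0,0],"angular":[0,0,0]},{"linear":[0,0,0],"angular":[0,0,0]},{"linear":[0,0,0],"angular":[0,0,0]}]'

```text
time_s: 8.5
eef_pos: [0.6366, 0.0174, 0.1187]
ee_rot: [3.142, 0.0, 1.571]
wrist_force: [0.3, 0.4, -5.4]
opening: 0.492
grasp_force: 30.0
```

```bash
cat >> h.py <<'E'
def pads(cam):
    c=vision.get_calibration(cam); print("tcp",telemetry.sense()["eef_pos"].round(4)); p,d=vision.grab_frame(cam)
    vv,uu=np.mgrid[:400,:640]; P=world(cam,uu,vv,z=.012,c=c)
    D=world(cam,uu,vv,d=d,c=c)[...,2]
    m=(p.max(2)<75)&(abs(D-.012)<.008)&(abs(P[...,0]-.635)<.06)&(d>0)
    n,l,s,ce=cv2.connectedComponentsWithStats(m.astype(np.uint8))
    for k in range(1,n):
        if s[k,4]<80: continue
        q=P[l==k][:,:2]; cc,r=cv2.minEnclosingCircle(q.astype(np.float32)); print("pad mean",q.mean(0).round(4),"circ",np.round(cc,4),"d",round(2*r,4),"ext mid",((q.max(0)+q.min(0))/2).round(4),np.ptp(q,axis=0).round(4),s[k,4],ce[k].round(0))
    return p,d
E
python3 - <<'E'
from h import *
p,d=pads("wrist"); cv2.imwrite("pics/w3.png",p); pads("top")
E
```

```text
tcp [0.6366 0.0174 0.1187]
tcp [0.6366 0.0174 0.1186]
pad mean [0.6404 0.1242] circ [0.6413 0.1233] d 0.0448 ext mid [0.6396 0.1229] [0.041  0.0434] 108 [319. 165.]
```

View pics/w3.png

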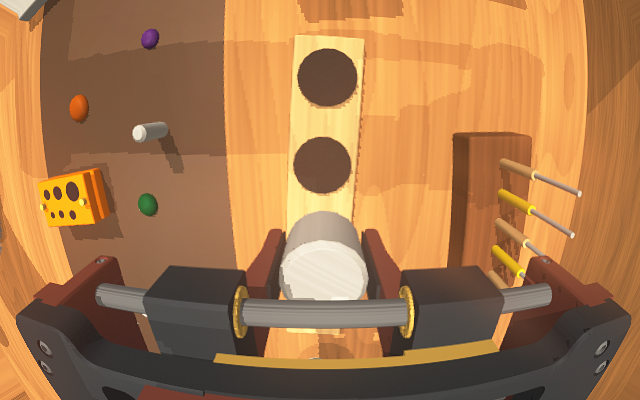

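```bash
python3 - <<'E'
from h import *
p=cv2.imread("pics/w3.png"); c=vision.get_calibration("wrist")
print(p[77,327],p[165,322],p[120,320])
for u,v in((327,77),(322,165)):
    m=np.zeros((402,642),np.uint8); cv2.floodFill(p.copy(),m,(u,v),0,(14,)*3,(14,)*3,4|cv2.FLOODFILL_MASK_ONLY|cv2.FLOODFILL_FIXED_RANGE|(1<<8))
    y,x=np.nonzero(m[1:-1,1:-1]); q=world("wrist",x,y,z=.012,c=c)[:,:2]
    cc,r=cv2.minEnclosingCircle(q.astype(np.float32)); print(len(x),q.mean(0).round(4),np.round(cc,4),2*r,((q.max(0)+q.min(0))/2).round(4),np.ptp(q,axis=0).round(4))
t,_=vision.grab_frame("top"); print(t[166,344],t[165,319],t[169,394])
E
```

```text
[ 55  73 101] [ 58  79 113] [135 222 253]
2629 [0.6401 0.1218] [0.6401 0.1221] 0.05070244148373604 [0.6401 0.122 ] [0.0494 0.0491]
2474 [0.6356 0.045 ] [0.6355 0.0446] 0.051074154675006866 [0.6357 0.0449] [0.0495 0.0494]
[191 229 237] [44 56 73] [131 156 173]
```

```bash
python3 - <<'E'
from h import *
p,d,P=near(.6366,.0174,zt=.156)
for u,v in((322,272),(290,272),(355,272),(322,250),(322,295),(322,240),(322,230)): print(u,v,P[v,u].round(4))
E
```

```text
tcp [0.6366 0.0175 0.1186]
top [0.6367 0.0222 0.1552] circle [0.6367 0.0281] d 0.066 5500 [323. 271.]
322 272 [0.6362 0.0225 0.1562]
290 272 [0.6213 0.0219 0.1555]
355 272 [0.6516 0.0216 0.155 ]
322 250 [0.6362 0.0334 0.1553]
322 295 [0.6362 0.0088 0.1552]
322 240 [0.6362 0.037  0.1522]
322 230 [0.6362 0.0378 0.1425]
```

Emit:
drive_tool --motion '[{"linear":[0.035,0.0012,0],"angular":[0,0,0]},{"linear":[0.035,0.0012,0],"angular":[0,0,0]},{"linear":[0.035,0.0011,0],"angular":[0,0,0]},{"linear":[0,0,0.03],"angular":[0,0,0]},{"linear":[0,0,0.03],"angular":[0,0,0]},{"linear":[0,0,0.02],"angular":[0,0,0]},{"linear":[0,0,0.01],"angular":[0,0,0]},{"linear":[0,0,0.004],"angular":[0,0,0]},{"linear":[0,0,0],"angular":[0,0,0]},{"linear":[0,0,0],"angular":[0,0,0]}]'

```text
time_s: 9.7
eef_pos: [0.641, 0.1224, 0.0264]
ee_rot: [3.139, -0.0, 1.571]
wrist_force: [-0.1, -1.1, -4.0]
opening: 0.489
grasp_force: 30.0
```

Emit:
drive_tool --motion '[{"linear":[0,0,0.002],"angular":[0,0,0]},{"linear":[0,0,0.001],"angular":[0,0,0]},{"linear":[0,0,0.001],"angular":[0,0,0]},{"linear":[0,0,0.0005],"angular":[0,0,0]},{"linear":[0,0,0],"angular":[0,0,0]},{"linear":[0,0,0],"angular":[0,0,0]},{"linear":[0,0,0],"angular":[0,0,0]},{"linear":[0,0,0],"angular":[0,0,0]},{"linear":[0,0,0],"angular":[0,0,0]},{"linear":[0,0,0],"angular":[0,0,0]}]'

```text
time_s: 10.7
eef_pos: [0.6401, 0.1224, 0.0201]
ee_rot: [-3.142, 0.0, 1.571]
wrist_force: [0.5, 0.6, -4.2]
opening: 0.487
grasp_force: 30.0
```

Emit:
drive_tool --motion '[{"linear":[0,0,0],"angular":[0,0,0]},{"linear":[0,0,0],"angular":[0,0,0]},{"linear":[0,0,0],"angular":[0,0,0]},{"linear":[0,0,0],"angular":[0,0,0]},{"linear":[0,0,0],"angular":[0,0,0]},{"linear":[0,0,0],"angular":[0,0,0]},{"linear":[0,0,-0.02],"angular":[0,0,0]},{"linear":[0,0,-0.04],"angular":[0,0,0]},{"linear":[0,0,-0.04],"angular":[0,0,0]},{"linear":[0,0,0],"angular":[0,0,0]}]' --hand 1

```text
time_s: 11.7
eef_pos: [0.6431, 0.1229, 0.1284]
ee_rot: [3.13, -0.002, 1.571]
wrist_force: [0.5, 0.5, 1.6]
opening: 0.999
grasp_force: 0.0
```

```bash
python3 - <<'E'
from h import *
near(.640,.122,"w4",zt=.057)
E
```

```text
tcp [0.6431 0.1229 0.1284]
top [0.6401 0.1218 0.0562] circle [0.6402 0.1204] d 0.045 2161 [318. 208.]
```

Emit:
drive_tool --motion '[{"linear":[0.0313,-0.0366,0],"angular":[0,0,0]},{"linear":[0.0313,-0.0366,0],"angular":[0,0,0]},{"linear":[0.0313,-0.0366,0],"angular":[0,0,0]},{"linear":[0.0313,-0.0366,0],"angular":[0,0,0]},{"linear":[0.0313,-0.0366,0],"angular":[0,0,0]},{"linear":[0,0,0.025],"angular":[0,0,0]},{"linear":[0,0,0.025],"angular":[0,0,0]},{"linear":[0,0,0],"angular":[0,0,0]},{"linear":[0,0,0],"angular":[0,0,0]},{"linear":[0,0,0],"angular":[0,0,0]}]'

```text
time_s: 12.75
eef_pos: [0.4577, 0.2789, 0.0711]
ee_rot: [3.141, -0.001, 1.57]
wrist_force: [-0.3, 0.1, 0.3]
opening: 1.0
grasp_force: 0.0
```

```bash
python3 - <<'E'
from h import *
near(.457,.279)
E
```

```text
tcp [0.4577 0.2789 0.0711]
top [0.4568 0.281  0.0441] circle [0.4568 0.2794] d 0.0342 1865 [321. 226.]
```

Emit:
drive_tool --motion '[{"linear":[0.0018,-0.0007,0],"angular":[0,0,0]},{"linear":[0,0,0.015],"angular":[0,0,0]},{"linear":[0,0,0.015],"angular":[0,0,0]},{"linear":[0,0,0.015],"angular":[0,0,0]},{"linear":[0,0,0.012],"angular":[0,0,0]},{"linear":[0,0,0.005],"angular":[0,0,0]},{"linear":[0,0,0],"angular":[0,0,0]},{"linear":[0,0,0],"angular":[0,0,0]},{"linear":[0,0,0],"angular":[0,0,0]},{"linear":[0,0,0],"angular":[0,0,0]}]'

```text
time_s: 13.8
eef_pos: [0.4569, 0.281, 0.009]
ee_rot: [3.14, -0.001, 1.571]
wrist_force: [-0.6, 0.0, -0.6]
opening: 0.999
grasp_force: 0.0
```

Emit:
drive_tool --motion '[{"linear":[0,0,0],"angular":[0,0,0]},{"linear":[0,0,0],"angular":[0,0,0]},{"linear":[0,0,0],"angular":[0,0,0]},{"linear":[0,0,0],"angular":[0,0,0]},{"linear":[0,0,0],"angular":[0,0,0]},{"linear":[0,0,0],"angular":[0,0,0]},{"linear":[0,0,0],"angular":[0,0,0]},{"linear":[0,0,0],"angular":[0,0,0]},{"linear":[0,0,0],"angular":[0,0,0]},{"linear":[0,0,0],"angular":[0,0,0]}]' --hand -1 --newtons 25

```text
time_s: 14.8
eef_pos: [0.4565, 0.2807, 0.0081]
ee_rot: [3.141, -0.0, 1.571]
wrist_force: [1.5, -0.3, -0.4]
opening: 0.377
grasp_force: 25.0
```

Emit:
drive_tool --motion '[{"linear":[0,0,-0.037],"angular":[0,0,0]},{"linear":[0,0,-0.037],"angular":[0,0,0]},{"linear":[0,0,-0.038],"angular":[0,0,0]},{"linear":[-0.0337,0.0256,0],"angular":[0,0,0]},{"linear":[-0.0337,0.0256,0],"angular":[0,0,0]},{"linear":[-0.0337,0.0256,0],"angular":[0,0,0]},{"linear":[-0.0337,0.0256,0],"angular":[0,0,0]},{"linear":[-0.0337,0.0256,0],"angular":[0,0,0]},{"linear":[-0.0337,0.0256,0],"angular":[0,0,0]},{"linear":[-0.0337,0.0256,0],"angular":[0,0,0]}]'

```text
time_s: 15.8
eef_pos: [0.6358, 0.0433, 0.1189]
ee_rot: [-3.139, -0.0, 1.571]
wrist_force: [0.8, 0.9, -3.3]
opening: 0.375
grasp_force: 25.0
```

Emit:
drive_tool --motion '[{"linear":[0,0,0],"angular":[0,0,0]},{"linear":[0,0,0],"angular":[0,0,0]},{"linear":[0,0,0.03],"angular":[0,0,0]},{"linear":[0,0,0.03],"angular":[0,0,0]},{"linear":[0,0,0.02],"angular":[0,0,0]},{"linear":[0,0,0.01],"angular":[0,0,0]},{"linear":[0,0,0.005],"angular":[0,0,0]},{"linear":[0,0,0],"angular":[0,0,0]},{"linear":[0,0,0],"angular":[0,0,0]},{"linear":[0,0,0],"angular":[0,0,0]}]'

```text
time_s: 16.8
eef_pos: [0.6365, 0.0449, 0.0269]
ee_rot: [3.139, -0.0, 1.571]
wrist_force: [0.3, -0.0, -3.2]
opening: 0.376
grasp_force: 25.0
```

Emit:
drive_tool --motion '[{"linear":[0,-0.0004,0.002],"angular":[0,0,0]},{"linear":[0,0,0.001],"angular":[0,0,0]},{"linear":[0,0,0.001],"angular":[0,0,0]},{"linear":[0,0,0.0005],"angular":[0,0,0]},{"linear":[0,0,0],"angular":[0,0,0]},{"linear":[0,0,0],"angular":[0,0,0]},{"linear":[0,0,0],"angular":[0,0,0]},{"linear":[0,0,0],"angular":[0,0,0]},{"linear":[0,0,0],"angular":[0,0,0]},{"linear":[0,0,0],"angular":[0,0,0]}]'

```text
time_s: 17.8
eef_pos: [0.6352, 0.0448, 0.0207]
ee_rot: [3.141, 0.0, 1.571]
wrist_force: [0.5, -0.3, -3.1]
opening: 0.377
grasp_force: 25.0
```

Emit:
drive_tool --motion '[{"linear":[0,0,0],"angular":[0,0,0]},{"linear":[0,0,0],"angular":[0,0,0]},{"linear":[0,0,0],"angular":[0,0,0]},{"linear":[0,0,0],"angular":[0,0,0]},{"linear":[0,0,0],"angular":[0,0,0]},{"linear":[0,0,0],"angular":[0,0,0]},{"linear":[0,0,-0.02],"angular":[0,0,0]},{"linear":[0,0,-0.04],"angular":[0,0,0]},{"linear":[0,0,-0.04],"angular":[0,0,0]},{"linear":[0,0,0],"angular":[0,0,0]}]' --hand 1

```text
time_s: 18.8
eef_pos: [0.6382, 0.0449, 0.1288]
ee_rot: [3.13, -0.0, 1.571]
wrist_force: [0.6, 0.2, 0.9]
opening: 0.997
grasp_force: 0.0
```

```bash
python3 - <<'E'
from h import *
near(.6356,.0446,"w5",zt=.057)
E
```

```text
tcp [0.6382 0.0449 0.1288]
top [0.6353 0.0448 0.0561] circle [0.6355 0.0436] d 0.0345 1298 [318. 207.]
```

Emit:
drive_tool --motion '[{"linear":[-0.0243,-0.0317,0],"angular":[0,0,0]},{"linear":[-0.0243,-0.0317,0],"angular":[0,0,0]},{"linear":[-0.0243,-0.0317,0],"angular":[0,0,0]},{"linear":[-0.0243,-0.0317,0],"angular":[0,0,0]},{"linear":[-0.0243,-0.0317,0],"angular":[0,0,0]},{"linear":[-0.0243,-0.0317,0],"angular":[0,0,0]},{"linear":[0,0,0.025],"angular":[0,0,0]},{"linear":[0,0,0.025],"angular":[0,0,0]},{"linear":[0,0,0],"angular":[0,0,0]},{"linear":[0,0,0],"angular":[0,0,0]}]'

```text
time_s: 19.85
eef_pos: [0.4443, -0.1007, 0.0698]
ee_rot: [-3.139, -0.001, 1.571]
wrist_force: [-0.2, -0.3, 0.0]
opening: 1.002
grasp_force: 0.0
```

```bash
python3 - <<'E'
from h import *
near(.4449,-.1012)
E
```

```text
tcp [ 0.4443 -0.1007  0.0698]
top [ 0.4441 -0.1012  0.0438] circle [ 0.4438 -0.1027] d 0.0257 1021 [323. 230.]
```

Emit:
drive_tool --motion '[{"linear":[-0.0006,-0.0008,0],"angular":[0,0,0]},{"linear":[0,0,0.015],"angular":[0,0,0]},{"linear":[0,0,0.015],"angular":[0,0,0]},{"linear":[0,0,0.015],"angular":[0,0,0]},{"linear":[0,0,0.012],"angular":[0,0,0]},{"linear":[0,0,0.005],"angular":[0,0,0]},{"linear":[0,0,0],"angular":[0,0,0]},{"linear":[0,0,0],"angular":[0,0,0]},{"linear":[0,0,0],"angular":[0,0,0]},{"linear":[0,0,0],"angular":[0,0,0]}]'

```text
time_s: 20.9
eef_pos: [0.4447, -0.1018, 0.0094]
ee_rot: [3.14, 0.0, 1.571]
wrist_force: [-0.4, 0.1, 0.6]
opening: 0.999
grasp_force: 0.0
```

Emit:
drive_tool --motion '[{"linear":[0,0,0],"angular":[0,0,0]},{"linear":[0,0,0],"angular":[0,0,0]},{"linear":[0,0,0],"angular":[0,0,0]},{"linear":[0,0,0],"angular":[0,0,0]},{"linear":[0,0,0],"angular":[0,0,0]},{"linear":[0,0,0],"angular":[0,0,0]},{"linear":[0,0,0],"angular":[0,0,0]},{"linear":[0,0,0],"angular":[0,0,0]},{"linear":[0,0,0],"angular":[0,0,0]},{"linear":[0,0,0],"angular":[0,0,0]}]' --hand -1 --newtons 20

```text
time_s: 21.9
eef_pos: [0.4441, -0.1016, 0.0086]
ee_rot: [-3.141, -0.0, 1.571]
wrist_force: [0.5, 0.4, 0.2]
opening: 0.279
grasp_force: 20.0
```

Emit:
drive_tool --motion '[{"linear":[0,0,-0.037],"angular":[0,0,0]},{"linear":[0,0,-0.037],"angular":[0,0,0]},{"linear":[0,0,-0.0375],"angular":[0,0,0]},{"linear":[-0.0136,0.0374,0],"angular":[0,0,0]},{"linear":[-0.0136,0.0374,0],"angular":[0,0,0]},{"linear":[-0.0136,0.0374,0],"angular":[0,0,0]},{"linear":[-0.0136,0.0374,0],"angular":[0,0,0]},{"linear":[-0.0136,0.0374,0],"angular":[0,0,0]},{"linear":[0,0,0],"angular":[0,0,0]},{"linear":[0,0,0],"angular":[0,0,0]}]'

```text
time_s: 22.9
eef_pos: [0.6308, -0.1695, 0.1178]
ee_rot: [-3.138, -0.001, 1.571]
wrist_force: [0.4, 0.5, -1.2]
opening: 0.274
grasp_force: 20.0
```

Emit:
drive_tool --motion '[{"linear":[-0.008,0,0],"angular":[0,0,0]},{"linear":[0,0,0],"angular":[0,0,0]},{"linear":[0,0,0],"angular":[0,0,0]},{"linear":[0,0,0],"angular":[0,0,0]},{"linear":[0,0,0],"angular":[0,0,0]},{"linear":[0,0,0],"angular":[0,0,0]},{"linear":[0,0,0],"angular":[0,0,0]},{"linear":[0,0,0],"angular":[0,0,0]},{"linear":[0,0,0],"angular":[0,0,0]},{"linear":[0,0,0],"angular":[0,0,0]}]'

```text
time_s: 23.9
eef_pos: [0.6312, -0.1776, 0.1201]
ee_rot: [-3.142, -0.0, 1.571]
wrist_force: [0.2, 0.5, -1.7]
opening: 0.271
grasp_force: 20.0
```

```bash
python3 - <<'E'
from h import *
print(telemetry.sense()["eef_pos"].round(4)); c=vision.get_calibration("wrist"); p,_=vision.grab_frame("wrist"); cv2.imwrite("pics/w6.png",p)
K=c["mtx"]
for w in((.631,-.0334,.012),(.6265,-.111,.012)):
    q=c["world_to_cam"]@np.r_[w,1]; a=np.arctan2(np.hypot(q[0],q[1]),-q[2]); h=np.hypot(q[0],q[1])
    u,v=int(K[0,2]+K[0,0]*a*q[0]/h),int(K[1,2]-K[0,0]*a*q[1]/h)
    m=np.zeros((402,642),np.uint8); cv2.floodFill(p.copy(),m,(u,v),0,(16,)*3,(16,)*3,4|cv2.FLOODFILL_MASK_ONLY|cv2.FLOODFILL_FIXED_RANGE|(1<<8))
    y,x=np.nonzero(m[1:-1,1:-1]); g=world("wrist",x,y,z=.012,c=c)[:,:2]
    cc,r=cv2.minEnclosingCircle(g.astype(np.float32)); print((u,v),p[v,u],len(x),g.mean(0).round(4),np.round(cc,4),2*r,np.ptp(g,axis=0).round(4))
E
```

```text
[ 0.6312 -0.1776  0.1201]
(322, 32) [50 64 82] 2498 [ 0.6312 -0.0345] [ 0.6313 -0.034 ] 0.05080701783299446 [0.0497 0.0499]
(317, 120) [ 54  72 100] 2593 [ 0.6267 -0.1113] [ 0.6265 -0.1116] 0.050749048590660095 [0.0494 0.049 ]
```

View pics/w6.png

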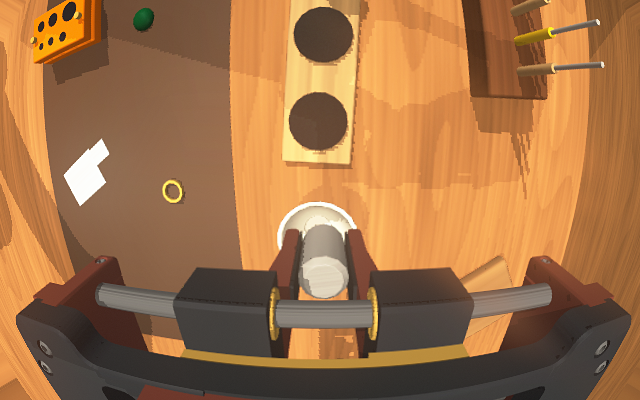

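The wrist picture shows the last two pads at (322,33) and (317,121), within 1 mm of where I expected them. The 25 mm punch is upright in the hand.

Emit:
drive_tool --motion '[{"linear":[0.0359,0,0],"angular":[0,0,0]},{"linear":[0.0359,0,0],"angular":[0,0,0]},{"linear":[0.0359,0,0],"angular":[0,0,0]},{"linear":[0.0359,0,0],"angular":[0,0,0]},{"linear":[0,0,0],"angular":[0,0,0]},{"linear":[0,0,0.03],"angular":[0,0,0]},{"linear":[0,0,0.03],"angular":[0,0,0]},{"linear":[0,0,0.02],"angular":[0,0,0]},{"linear":[0,0,0.01],"angular":[0,0,0]},{"linear":[0,0,0.004],"angular":[0,0,0]}]'

```text
time_s: 24.95
eef_pos: [0.6306, -0.0345, 0.0249]
ee_rot: [-3.14, 0.0, 1.57]
wrist_force: [-0.1, -1.0, -1.2]
opening: 0.276
grasp_force: 20.0
```

Emit:
drive_tool --motion '[{"linear":[0,0,0],"angular":[0,0,0]},{"linear":[0,0,0],"angular":[0,0,0]},{"linear":[0,0,0.002],"angular":[0,0,0]},{"linear":[0,0,0.001],"angular":[0,0,0]},{"linear":[0,0,0.001],"angular":[0,0,0]},{"linear":[0,0,0.0007],"angular":[0,0,0]},{"linear":[0,0,0],"angular":[0,0,0]},{"linear":[0,0,0],"angular":[0,0,0]},{"linear":[0,0,0],"angular":[0,0,0]},{"linear":[0,0,0],"angular":[0,0,0]}]'

```text
time_s: 25.95
eef_pos: [0.6312, -0.034, 0.0215]
ee_rot: [3.142, 0.0, 1.571]
wrist_force: [0.2, 0.2, -0.8]
opening: 0.273
grasp_force: 20.0
```

Emit:
drive_tool --motion '[{"linear":[0,0,0],"angular":[0,0,0]},{"linear":[0,0,0],"angular":[0,0,0]},{"linear":[0,0,0],"angular":[0,0,0]},{"linear":[0,0,0],"angular":[0,0,0]},{"linear":[0,0,0],"angular":[0,0,0]},{"linear":[0,0,0],"angular":[0,0,0]},{"linear":[0,0,-0.02],"angular":[0,0,0]},{"linear":[0,0,-0.04],"angular":[0,0,0]},{"linear":[0,0,-0.04],"angular":[0,0,0]},{"linear":[0,0,0],"angular":[0,0,0]}]' --hand 1

```text
time_s: 26.95
eef_pos: [0.6342, -0.0343, 0.1295]
ee_rot: [3.13, 0.001, 1.571]
wrist_force: [0.6, -0.4, 0.5]
opening: 0.999
grasp_force: 0.0
```

```bash
python3 - <<'E'
from h import *
near(.6312,-.034,zt=.057)
E
```

```text
tcp [ 0.6342 -0.0343  0.1295]
top [ 0.6311 -0.034   0.0559] circle [ 0.6313 -0.035 ] d 0.0257 702 [318. 206.]
```

Emit:
drive_tool --motion '[{"linear":[0.0234,-0.0308,0],"angular":[0,0,0]},{"linear":[0.0234,-0.0308,0],"angular":[0,0,0]},{"linear":[0.0234,-0.0308,0],"angular":[0,0,0]},{"linear":[0.0234,-0.0308,0],"angular":[0,0,0]},{"linear":[0.0234,-0.0308,0],"angular":[0,0,0]},{"linear":[0,0,0.025],"angular":[0,0,0]},{"linear":[0,0,0.025],"angular":[0,0,0]},{"linear":[0,0,0],"angular":[0,0,0]},{"linear":[0,0,0],"angular":[0,0,0]},{"linear":[0,0,0],"angular":[0,0,0]}]'

```text
time_s: 28.0
eef_pos: [0.4778, 0.0829, 0.0724]
ee_rot: [3.141, -0.0, 1.57]
wrist_force: [1.0, 0.8, 0.0]
opening: 1.0
grasp_force: 0.0
```

```bash
python3 - <<'E'
from h import *
near(.4771,.083)
E
```

```text
tcp [0.4778 0.0829 0.0724]
top [0.4766 0.0832 0.0434] circle [0.4767 0.0819] d 0.0164 419 [321. 227.]
```

Emit:
drive_tool --motion '[{"linear":[0,-0.0007,0],"angular":[0,0,0]},{"linear":[0,0,0.015],"angular":[0,0,0]},{"linear":[0,0,0.015],"angular":[0,0,0]},{"linear":[0,0,0.015],"angular":[0,0,0]},{"linear":[0,0,0.012],"angular":[0,0,0]},{"linear":[0,0,0.006],"angular":[0,0,0]},{"linear":[0,0,0],"angular":[0,0,0]},{"linear":[0,0,0],"angular":[0,0,0]},{"linear":[0,0,0],"angular":[0,0,0]},{"linear":[0,0,0],"angular":[0,0,0]}]'

```text
time_s: 29.05
eef_pos: [0.477, 0.083, 0.0093]
ee_rot: [3.14, -0.0, 1.571]
wrist_force: [0.2, 0.3, 0.1]
opening: 1.003
grasp_force: 0.0
```

Emit:
drive_tool --motion '[{"linear":[0,0,0],"angular":[0,0,0]},{"linear":[0,0,0],"angular":[0,0,0]},{"linear":[0,0,0],"angular":[0,0,0]},{"linear":[0,0,0],"angular":[0,0,0]},{"linear":[0,0,0],"angular":[0,0,0]},{"linear":[0,0,0],"angular":[0,0,0]},{"linear":[0,0,0],"angular":[0,0,0]},{"linear":[0,0,0],"angular":[0,0,0]},{"linear":[0,0,0],"angular":[0,0,0]},{"linear":[0,0,0],"angular":[0,0,0]}]' --hand -1 --newtons 12

```text
time_s: 30.05
eef_pos: [0.4765, 0.083, 0.0084]
ee_rot: [-3.142, -0.0, 1.571]
wrist_force: [0.2, -0.1, -0.3]
opening: 0.175
grasp_force: 12.0
```

Emit:
drive_tool --motion '[{"linear":[0,0,-0.037],"angular":[0,0,0]},{"linear":[0,0,-0.037],"angular":[0,0,0]},{"linear":[0,0,-0.0376],"angular":[0,0,0]},{"linear":[-0.0324,0.025,0],"angular":[0,0,0]},{"linear":[-0.0324,0.025,0],"angular":[0,0,0]},{"linear":[-0.0324,0.025,0],"angular":[0,0,0]},{"linear":[-0.0324,0.025,0],"angular":[0,0,0]},{"linear":[-0.0324,0.025,0],"angular":[0,0,0]},{"linear":[-0.0324,0.025,0],"angular":[0,0,0]},{"linear":[0,0,0],"angular":[0,0,0]}]'

```text
time_s: 31.05
eef_pos: [0.6275, -0.1154, 0.1175]
ee_rot: [-3.139, 0.001, 1.567]
wrist_force: [-2.1, 0.8, -1.8]
opening: 0.176
grasp_force: 12.0
```

Emit:
drive_tool --motion '[{"linear":[0,0,0],"angular":[0,0,0]},{"linear":[0,0,0.03],"angular":[0,0,0]},{"linear":[0,0,0.03],"angular":[0,0,0]},{"linear":[0,0,0.02],"angular":[0,0,0]},{"linear":[0,0,0.01],"angular":[0,0,0]},{"linear":[0,0,0.004],"angular":[0,0,0]},{"linear":[0,0,0],"angular":[0,0,0]},{"linear":[0,0,0],"angular":[0,0,0]},{"linear":[0,0,0],"angular":[0,0,0]},{"linear":[0,0,0],"angular":[0,0,0]}]'

```text
time_s: 32.05
eef_pos: [0.627, -0.1116, 0.0272]
ee_rot: [3.14, 0.0, 1.571]
wrist_force: [0.1, -0.1, -0.3]
opening: 0.173
grasp_force: 12.0
```

Emit:
drive_tool --motion '[{"linear":[0,0,0.002],"angular":[0,0,0]},{"linear":[0,0,0.001],"angular":[0,0,0]},{"linear":[0,0,0.001],"angular":[0,0,0]},{"linear":[0,0,0.001],"angular":[0,0,0]},{"linear":[0,0,0],"angular":[0,0,0]},{"linear":[0,0,0],"angular":[0,0,0]},{"linear":[0,0,0],"angular":[0,0,0]},{"linear":[0,0,0],"angular":[0,0,0]},{"linear":[0,0,0],"angular":[0,0,0]},{"linear":[0,0,0],"angular":[0,0,0]}]'

```text
time_s: 33.05
eef_pos: [0.6265, -0.1114, 0.0211]
ee_rot: [3.142, 0.0, 1.571]
wrist_force: [-0.5, 0.5, -0.8]
opening: 0.174
grasp_force: 12.0
```

Emit:
drive_tool --motion '[{"linear":[0,0,0.0005],"angular":[0,0,0]},{"linear":[0,0,0],"angular":[0,0,0]},{"linear":[0,0,0],"angular":[0,0,0]},{"linear":[0,0,0],"angular":[0,0,0]},{"linear":[0,0,0],"angular":[0,0,0]},{"linear":[0,0,0],"angular":[0,0,0]},{"linear":[0,0,0],"angular":[0,0,0]},{"linear":[0,0,0],"angular":[0,0,0]},{"linear":[0,0,0],"angular":[0,0,0]},{"linear":[0,0,0],"angular":[0,0,0]}]'

```text
time_s: 34.05
eef_pos: [0.6265, -0.1114, 0.0205]
ee_rot: [-3.142, -0.0, 1.571]
wrist_force: [-0.1, 0.3, 0.2]
opening: 0.173
grasp_force: 12.0
```

Emit:
drive_tool --motion '[{"linear":[0,0,0],"angular":[0,0,0]},{"linear":[0,0,0],"angular":[0,0,0]},{"linear":[0,0,0],"angular":[0,0,0]},{"linear":[0,0,0],"angular":[0,0,0]},{"linear":[0,0,0],"angular":[0,0,0]},{"linear":[0,0,0],"angular":[0,0,0]},{"linear":[0,0,-0.02],"angular":[0,0,0]},{"linear":[0,0,-0.04],"angular":[0,0,0]},{"linear":[0,0,-0.04],"angular":[0,0,0]},{"linear":[0,0,0],"angular":[0,0,0]}]' --hand 1

```text
time_s: 35.05
eef_pos: [0.6295, -0.1121, 0.1287]
ee_rot: [3.13, 0.003, 1.571]
wrist_force: [1.2, -0.1, 0.2]
opening: 0.992
grasp_force: 0.0
```

Emit:
drive_tool --motion '[{"linear":[-0.02,-0.02,-0.03],"angular":[0,0,0]},{"linear":[-0.02,-0.02,-0.03],"angular":[0,0,0]},{"linear":[-0.02,-0.02,-0.02],"angular":[0,0,0]},{"linear":[-0.02,-0.02,0],"angular":[0,0,0]},{"linear":[0,0,0],"angular":[0,0,0]},{"linear":[0,0,0],"angular":[0,0,0]},{"linear":[0,0,0],"angular":[0,0,0]},{"linear":[0,0,0],"angular":[0,0,0]},{"linear":[0,0,0],"angular":[0,0,0]},{"linear":[0,0,0],"angular":[0,0,0]}]'

```text
time_s: 36.05
eef_pos: [0.5467, -0.1909, 0.2002]
ee_rot: [-3.141, -0.0, 1.572]
wrist_force: [-0.4, -0.8, 0.3]
opening: 1.0
grasp_force: 0.0
```

```bash
python3 - <<'E'
from h import *
near(.6266,-.1113,"w9",zt=.057)
E
```

```text
tcp [ 0.5467 -0.1909  0.2002]
top [ 0.6257 -0.1127  0.0553] circle [ 0.6264 -0.1131] d 0.0165 185 [402. 109.]
```

View pics/w9.png

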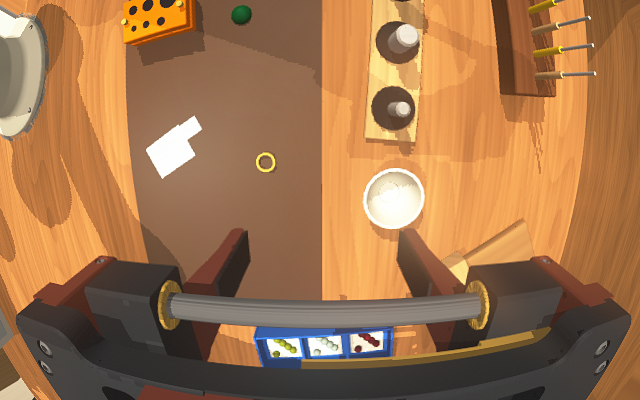

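The thinnest punch is upright on the end pad by the dish (402,109), with the 25 mm punch on the next pad at (405,37). A last look at all four before handing in.

```bash
python3 - <<'E'
from h import *
for n in("side",):
    p,d=vision.grab_frame(n); cv2.imwrite("pics/end.png",cv2.resize(p[130:310,280:480],None,fx=3,fy=3,interpolation=cv2.INTER_CUBIC))
E
```

```text
(no output)
```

View pics/end.png

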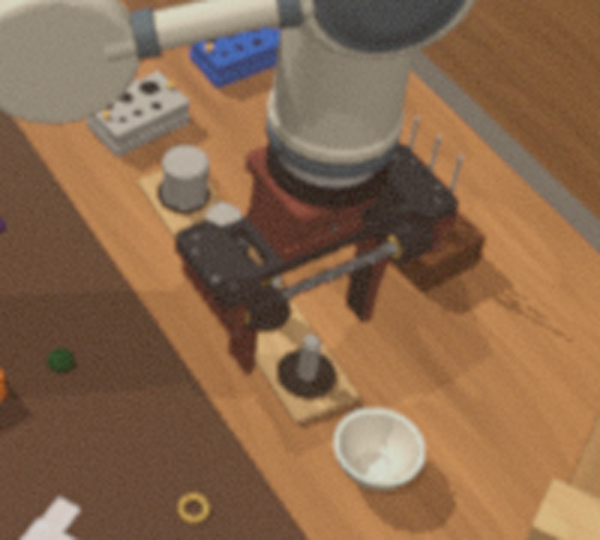

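The side view shows the thickest punch upright on the pad by the silver cutter (185,178 in the crop), the next one beside it and the thinnest by the dish (309,358). The gripper hides the third, which the wrist picture already showed standing.

```bash
python3 -c "
from station import bot; print(bot.sign_off())"
```

```text
the job is handed in; nothing more can be done
None
```

The job is handed in: the 44, 34, 25 and 16 mm punches stand upright and released on the pads in that order from the disc cutter to the white dish. By the wrist camera each is within about 2 mm of its pad's centre, and the job took about 36 of the 83 s allowed.

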